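Shut a row of flip-top specimen vials by running the fingertips along it

TASK

Five flip-top specimen vials stand open in the near row of the wooden block. Without gripping anything, run the fingertips lightly along the tops of the row from the robot's left to its right, folding the lids over one after another, until all five lie flat shut. Do not lift any vial out of the block or press hard on it, and leave the vials that are already shut and the other things on the bench as they are.

Things in the scene. Friction and masses are not known exactly. Their poses are not given: they have to be found in the camera images.
- rack: bored block of pale wood, 100 (x) by 280 (y) by 50 mm high, fixed to the bench. Origin: centre of its underside; +y is its long side, to the robot's left within 0.4 rad. Two rows of five holes 54 mm apart: the row nearer the robot (x = -23 mm) holds the five open vials, the far row (x = +23 mm) three shut ones. Hole floors are 10 mm above the bench.
- vial1: open flip-top specimen vial, left-hand end of the near row, white plastic, 30 mm in diameter (32 at the collar), 70 mm high to the rim, 30 g, loose in its hole with 0.6 mm of play. Origin: centre of the underside, z up; the rim is 80 mm above the bench. The lid's hinge is 18 mm from the axis on the +y side (robot's left along the row, within 0.1 rad), level with the rim. All five are alike.
- vial2: open flip-top specimen vial, second from the left of the near row, white plastic, like vial1.
- vial3: open flip-top specimen vial, middle of the near row, white plastic, like vial1.
- vial4: open flip-top specimen vial, fourth from the left of the near row, white plastic, like vial1.
- vial5: open flip-top specimen vial, right-hand end of the near row, white plastic, like vial1.
- lid1 (a joint): lid of vial1: hinge angle in rad, 0 shut flat, 1.57 upright, more leaning back to the left; starts at 1.2 to 1.85. Disc 33 mm across, 3.5 mm thick, with a tab 42 mm from the hinge. Shut, its top is 83.5 mm above the bench and the tab points right. Stays at any angle (friction 0.008 N m), no catch. Push its outer face right, then down: pushed within 6 mm of the hinge it may jam and tip the vial.
- lid2 (a joint): lid of vial2: hinge angle in rad, 0 shut flat, 1.57 upright, more leaning back to the left; starts at 1.2 to 1.85. Like lid1.
- lid3 (a joint): lid of vial3: hinge angle in rad, 0 shut flat, 1.57 upright, more leaning back to the left; starts at 1.2 to 1.85. Like lid1.
- lid4 (a joint): lid of vial4: hinge angle in rad, 0 shut flat, 1.57 upright, more leaning back to the left; starts at 1.2 to 1.85. Like lid1.
- lid5 (a joint): lid of vial5: hinge angle in rad, 0 shut flat, 1.57 upright, more leaning back to the left; starts at 1.2 to 1.85. Like lid1.
- closed1: vial of the same kind with its lid already shut (73.5 mm high in all), loose in the left-hand end hole of the far row; to be left alone. Origin: centre of the underside.
- closed2: vial of the same kind with its lid already shut (73.5 mm high in all), loose in the middle hole of the far row; to be left alone. Origin: centre of the underside.
- closed3: vial of the same kind with its lid already shut (73.5 mm high in all), loose in the fourth hole from the left of the far row; to be left alone. Origin: centre of the underside.
- dropper: amber dropper bottle, 33 mm in diameter, 94 mm high with its rubber bulb, standing in front of the block; leave alone. Origin: centre of the underside.
- dishes: two stacked glass Petri dishes, 63 mm in diameter, 27 mm high, in front of the block; leave alone. Origin: centre of the underside.
- tally: steel hand tally counter, 48 mm wide, 56 mm high, standing behind the block; leave alone. Origin: centre of the underside.
- beaker: glass beaker, 68 mm in diameter, 90 mm high, on the bench to the left or right of the block; leave alone. Origin: centre of the underside.
- jar: capped sample jar, 66 mm in diameter, 85 mm high, on the bench to the right or left of the block; leave alone. Origin: centre of the underside.
Mind the look-alikes: they are no part of the job. What is shaped like the vial5 but yellow is not meant.

How it is judged (in metres and radians):
On the way, in this order (a step that is already met when the one before it is completed fails the run):
1. the lid of the left-hand vial is folded over (value of joint lid1 below 0.6 rad), for 0.05 s.
2. the lid of the second vial from the left is folded over (value of joint lid2 below 0.6 rad), for 0.05 s.
3. the lid of the middle vial is folded over (value of joint lid3 below 0.6 rad), for 0.05 s.
4. the lid of the fourth vial from the left is folded over (value of joint lid4 below 0.6 rad), for 0.05 s.
5. the lid of the right-hand vial is folded over (value of joint lid5 below 0.6 rad), for 0.05 s.
At the end, for the whole second after the job is handed in: All five lids are within 0.12 rad (7 degrees) of flat on the rim; all eight vials are still seated in their holes (raised by less than 4 mm, less than 0.12 rad off upright) and at rest (value of joint each of lid1, lid2, lid3, lid4, lid5 below 0.12 rad and z of each of vial1, vial2, vial3, vial4, vial5, closed1, closed2, closed3 in the frame of rack below 0.014 m and angle between each of vial1, vial2, vial3, vial4, vial5, closed1, closed2, closed3's own z axis and vertical below 0.12 rad and linear speed of each of vial1, vial2, vial3, vial4, vial5 below 0.02 m/s); the robot touches nothing.
It fails at once if a vial is lifted more than 10 mm off the floor of its hole (z of any of vial1, vial2, vial3, vial4, vial5, closed1, closed2, closed3 in the frame of rack above 0.02 m).
It fails at once if a fingertip bears on an open vial or its lid with more than 40 N (contact force between the fingers and vial1 above 40 N or contact force between the fingers and vial2 above 40 N or contact force between the fingers and vial3 above 40 N or contact force between the fingers and vial4 above 40 N or contact force between the fingers and vial5 above 40 N).
It fails at once if a fingertip bears on a shut vial with more than 3 N (contact force between the fingers and closed1 above 3 N or contact force between the fingers and closed2 above 3 N or contact force between the fingers and closed3 above 3 N).
It fails at once if another thing on the bench is moved by more than 15 mm (distance of any of dropper, dishes, tally, beaker, jar from where it was at the start of the episode above 0.015 m).
It also fails if it takes over 40 s, if anything falls off the work surface, if the arm or the gripper's body presses on something with over 40 N, if the wrist force passes 120 N, or if a joint passes its speed limit or range.

ROBOT

A 7-joint arm with a two-finger parallel gripper is mounted at the origin on the work surface. World frame = base frame: x ahead of the robot, y to its left, z up, the work surface at z = 0. Lengths are in m, angles in degrees, forces in N, time in s.
With the tool pointing down it reaches from about 0.425 to 0.95 m from the base axis. Payload 4.7 kg.
Tool frame: the origin (TCP) lies at the very end of the fingers, on their centre line; the grasp point (between the pads) lies 19 mm behind it (r.grip_point_offset is the distance from the TCP to the grasp point, in m); z points along the fingers, y is the line along which they close (so a half turn about z gives the same grasp; the last joint's range is limited). The gripper opens to 87 mm and grips with 3 to 60 N. Pads are 19 mm wide; open, the fingers measure 117 mm over their backs; the gripper's body (75 mm by 190 mm) begins 51 mm behind the grasp point.
Start: joints at [65.495, 26.849, -2.785, 87.806, 1.381, 65.374, -4.715], TCP at [0.262, -0.622, 0.191] pointing down, gripper open.
Joint ranges: [-148.3, 148.3], [-19.14, 114.17], [-79.39, 73.82], [5.75, 140.21], [-59.74, 239.74], [12.07, 113.84], [-152.46, 152.46]. Speed limits (degrees/s): [147.25, 147.25, 180, 180, 180, 180, 180].

INTERFACE

Orientations are given as a 3x3 rotation matrix whose columns are the frame's x, y, z axes.
In Python, from plant import telemetry, viewer, r gives the robot as it stands.
- The arm moves only by the shell command python3 -m creep 'ROWS'. ROWS is JSON, a list of rows, each a list of 5 numbers: the gripper command: -1 is shut, 1 is fully open, values between are in proportion, then the shift along the tool's x, y, z in cm, then the turn about the tool's z in degrees. In form: [[gripper, dx, dy, dz, turn], ...]. A call has 1 to 12 rows; each row shifts and turns the commanded pose from where the row before left it, along the tool's axes as they then stand; what a row does not reach is not made up. A row lasts 1/10 s, in which the tool goes at most 50 mm and 8.59 degrees, less where a joint would pass 70% of its speed; a pose out of reach is approached as far as the arm can. A call is refused whole if a number of a shift passes 5 or a number of a turn 8.59, either way. A call with a gripper value outside its range is refused whole. The fingers move at their own pace and stop on an object; the grip force is fixed at half the most. Time passes only in rows, so rows that do not move let the fingers close. It gives the time, the measured TCP pose, the force, the opening and the grip force at its end, in the units of the state.
- telemetry.state(): the state, without advancing time (a new reading comes with each control period).
- viewer.get_image(name): name is "scene" or "top"; returns the picture (480x640x3 uint8, red, green, blue); there is no depth.
- viewer.camera_model(name): a dict with "intrinsics" (3x3 intrinsics, pixels), "eye" and "rotation" of the camera in the world. Camera axes: x right, y down, z forward; pixel columns grow to the right and rows downward; lengths in m; the calibration is good to about 2 mm. A picture is of the moment at which its call begins. camera_model takes no time and is no camera call.
- r.job_done(): hands the job in; it is judged then, once.
The state is a dict: "time": time; "joint_pos": joint angles; "joint_velocities": joint speeds; "joint_torque": joint torques, N m; "tcp_pos": TCP position; "tool_rot": TCP orientation; "ft_force": force on the tool from outside, world axes, zero at the start; "moment": the same for the moment, N m; "opening": finger opening in m; "grasp_force": force on a finger pad.
Only numpy, scipy, OpenCV 4.12 (cv2) and the standard library are available. Lean on these libraries where they do the work, as an engineer would, in place of code of your own. Each camera call takes 0.05 s, during which the arm holds its last target. There are 200 camera calls.

## Working session

There is one attempt and no reset: what is moved stays moved. The work goes in short steps, Python scripts to look and compute and a shell command to move; the robot and the scene stay as the last step left them, time stands still between calls to the robot, and variables do not carry over. Pictures are saved under pics/ and viewed, at most 10 in all, crops included, and the job is handed in when it is done.

```bash
mkdir -p pics
python3 - <<'E'
from plant import telemetry, viewer, r
import cv2,json
for n in("scene","top"):
    cv2.imwrite(f"pics/{n}0.png",viewer.get_image(n)[:,:,::-1]); m=viewer.camera_model(n); print(n,m)
s=telemetry.state();print(s["tcp_pos"],s["tool_rot"],s["time"],s["opening"])
E
```

```text
scene {'intrinsics': array([[606.54981996,   0.        , 322.64840671],
       [  0.        , 606.54981996, 239.50649851],
       [  0.        ,   0.        ,   1.        ]]), 'eye': array([ 1.28937952, -0.72331975,  0.76989638]), 'rotation': array([[ 0.68719366,  0.40960329, -0.59999168],
       [ 0.72632779, -0.37079296,  0.57875774],
       [ 0.01458838, -0.83350928, -0.55231282]])}
top {'intrinsics': array([[541.91213785,   0.        , 313.78347229],
       [  0.        , 541.91213785, 240.2159243 ],
       [  0.        ,   0.        ,   1.        ]]), 'eye': array([0.28654702, 0.0039457 , 1.30941029]), 'rotation': array([[-0.05286537, -0.97585569,  0.21192198],
       [-0.99859182,  0.05260202, -0.00688435],
       [-0.00442939, -0.2119875 , -0.97726234]])}
[ 0.2618671  -0.62150769  0.19031504] [[ 9.21525293e-01  3.88317657e-01 -7.29559084e-04]
 [ 3.88318336e-01 -9.21523993e-01  1.54933852e-03]
 [-7.06706974e-05 -1.71105580e-03 -9.99998534e-01]] 0.1 0.0871643693274751
```

View pics/scene0.png

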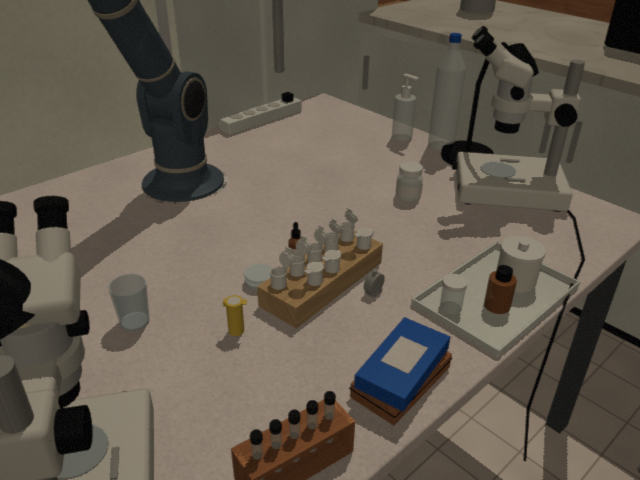

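View pics/top0.png

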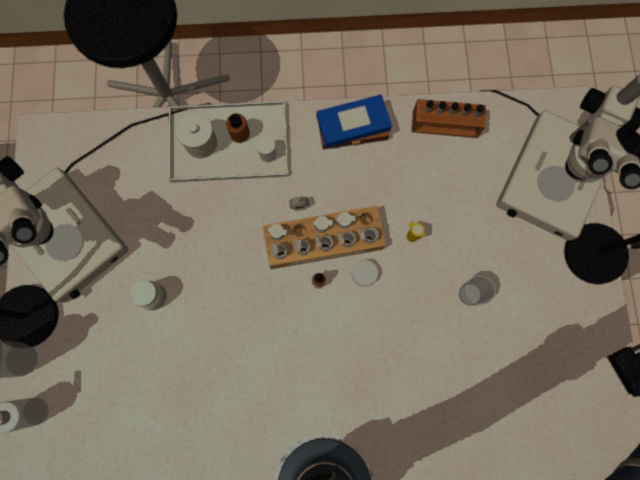

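The rack is at about (325,237) in the top view, tilted a little. The open near row runs from (281,249) to (371,235), the dropper is at (319,281) and the dishes at (365,272). The yellow decoy is at the right end, at (416,231).

```bash
cat > h.py <<'E'
import cv2,numpy as np
from plant import telemetry, viewer, r
def proj(n,p):
    m=viewer.camera_model(n);c=(np.atleast_2d(p)-m["eye"])@m["rotation"];q=c@m["intrinsics"].T;return q[:,:2]/q[:,2:]
def ray(n,uv,z):
    m=viewer.camera_model(n);uv=np.atleast_2d(uv).astype(float)
    d=np.c_[uv,np.ones(len(uv))]@np.linalg.inv(m["intrinsics"]).T@m["rotation"].T
    return m["eye"]+d*((z-m["eye"][2])/d[:,2])[:,None]
E
python3 - <<'E'
from h import *
t=cv2.imread("pics/top0.png");s=cv2.imread("pics/scene0.png")
a=cv2.resize(t[195:295,255:435],None,fx=4.4,fy=4.4,interpolation=cv2.INTER_CUBIC)
cv2.imwrite("pics/topc.png",a)
cv2.imwrite("pics/scenec.png",cv2.resize(s[200:325,220:400],None,fx=4.4,fy=4.4,interpolation=cv2.INTER_CUBIC))
h=cv2.cvtColor(t,cv2.COLOR_BGR2HSV)
m=cv2.inRange(h,(8,90,60),(22,255,255));m[:200]=0;m[275:]=0;m[:,:255]=0;m[:,392:]=0
m=cv2.morphologyEx(m,cv2.MORPH_OPEN,np.ones((2,2)))
p=np.argwhere(m)[:,::-1]
rc=cv2.minAreaRect(p.astype(np.float32));b=cv2.boxPoints(rc);print(b)
w=ray("top",b,.05);print(w,w.mean(0))
for i in range(4):print(np.linalg.norm(w[i]-w[i-1]),np.degrees(np.arctan2(*(w[i]-w[i-1])[:2])))
E
```

```text
[[262.6879  226.23154]
 [379.2349  205.66443]
 [386.9161  249.19128]
 [270.3691  269.7584 ]]
[[ 0.60042142  0.115334    0.05      ]
 [ 0.63625277 -0.16694816  0.05      ]
 [ 0.52861288 -0.17671459  0.05      ]
 [ 0.49417342  0.1007572   0.05      ]] [ 0.56486512 -0.03189289  0.05      ]
0.10724328259816757 82.18802154849827
0.2845471931113804 172.76587573893724
0.10808205163319574 -95.18439007566789
0.2796009194922452 -7.075297311324837
```

View pics/topc.png

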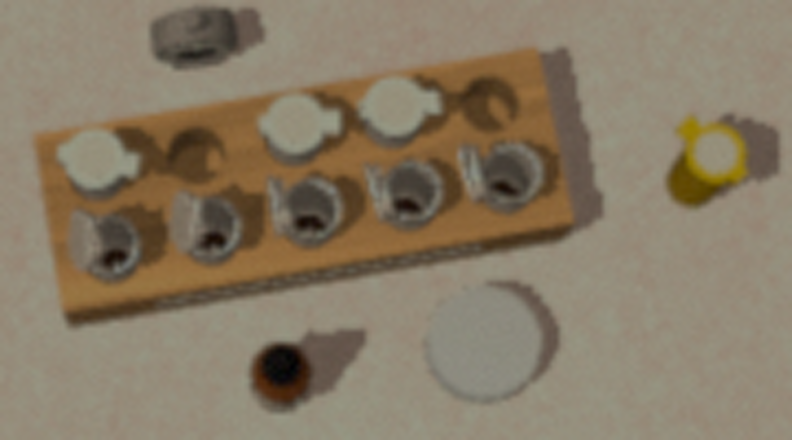

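View pics/scenec.png

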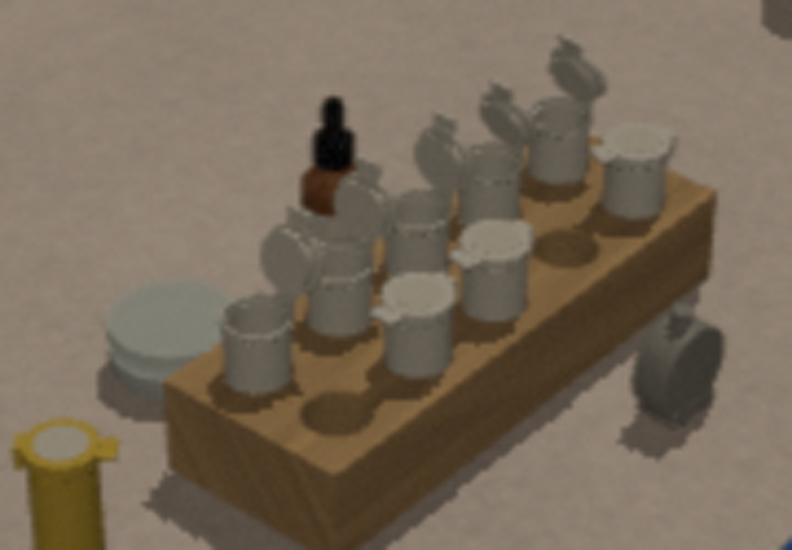

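The top crop confirms five open lids hinged on the left, all standing roughly upright. In the scene crop all five lids are up, and three vials are shut in the far row. Next I'll fit the row line from the rim centres and the block corners.

Run:
```python
from h import *
o=np.array([255,195])
c=ray("top",np.array([[35,132],[535,50],[575,230],[70,312]])/4.4+o,.05);print(c[:,:2],c.mean(0))
y=(c[0]-c[1]+c[3]-c[2])[:2];y/=np.linalg.norm(y);x=np.array([y[1],-y[0]]);print("yaw",np.degrees(np.arctan2(-y[0],y[1])))
ctr=c.mean(0)[:2]
rim=ray("top",np.array([[110,246],[212,228],[310,210],[410,193],[508,175]])/4.4+o,.08)[:,:2]
cl=ray("top",np.array([[95,159],[297,125],[396,107]])/4.4+o,.0835)[:,:2]
for i in range(5):print(rim[i],(rim[i]-ctr)@np.c_[x,y])
print((cl-ctr)@np.c_[x,y])
s=ray("scene",np.array([[256,310],[340,252],[417,208],[490,158],[558,110]])/4.4+[220,200],.08)[:,:2];print("scene",(s[::-1]-ctr)@np.c_[x,y])
v1=ctr-.023*x+.108*y;start=v1+.058*y
S=telemetry.state();d=np.r_[start,.2]-S["tcp_pos"];print("v1",v1,"start",start,"delta tool cm",S["tool_rot"].T@d*100, d)
print("pix",proj("top",np.r_[v1,.08]),proj("top",np.r_[start,.1]))
```

```text
[[ 0.60341945  0.11459658]
 [ 0.63485418 -0.16045329]
 [ 0.53339241 -0.17417279]
 [ 0.50326719  0.09915798]] [ 0.56873331 -0.03021788  0.05      ]
yaw 6.405076364039392
[0.53208822 0.07462404] [-0.02472051  0.10827551]
[0.53884796 0.0206251 ] [-0.02402691  0.05385954]
[ 0.54574061 -0.03142475] [-0.02298381  0.00136566]
[ 0.55205726 -0.08464364] [-0.02264353 -0.05222571]
[ 0.5589885  -0.13699292] [-0.02159548 -0.10502145]
[[ 0.02215698  0.10890516]
 [ 0.02279045  0.00058698]
 [ 0.02382226 -0.05284441]]
scene [[-0.0227746   0.10999524]
 [-0.02044811  0.05519268]
 [-0.0189056   0.00062833]
 [-0.02190423 -0.0486573 ]
 [-0.01994659 -0.10504265]]
v1 [0.53382872 0.07454218] start [0.52735841 0.13218014] delta tool cm [ 53.73270799 -59.14630336  -0.87109172] [0.26549131 0.75368784 0.00968496]
pix [[280.00551762 250.16971906]] [[254.21679734 252.58783158]]
```

```bash
python3 -m creep '[[-1,2,-2.2,0,0],[-1,3,-3.3,0,0],[-1,3,-3.3,0,0],[-1,3,-3.3,0,0],[-1,3,-3.3,0,0],[-1,3,-3.3,0,0],[-1,3,-3.3,0,0],[-1,3,-3.3,0,0],[-1,3,-3.3,0,0],[-1,3,-3.3,0,0]]'
python3 -m creep '[[-1,3,-3.3,0,0],[-1,3,-3.3,0,0],[-1,3,-3.3,0,0],[-1,3,-3.3,0,0],[-1,3,-3.3,0,0],[-1,3,-3.3,0,0],[-1,3,-3.3,0,0],[-1,2,-2.2,0,0],[-1,1.7,-2,0,0],[-1,0,0,0,0],[-1,0,0,0,0]]'
python3 -m creep '[[-1,0,0,0,-8],[-1,0,0,0,-8],[-1,0,0,0,-8],[-1,0,0,0,-8],[-1,0,0,0,-8],[-1,0,0,0,-8],[-1,0,0,0,-8],[-1,0,0,0,-8],[-1,0,0,0,-8],[-1,0,0,0,-2],[-1,0,0,0,0],[-1,0,0,0,0]]'
cat > st.py <<'E'
from h import *
s=telemetry.state();R=s["tool_rot"];print(s["time"],s["tcp_pos"].round(4),np.degrees(np.arctan2(R[1,0],R[0,0])).round(2),s["ft_force"].round(2),s["opening"])
v1=np.array([.533,.075]);v5=np.array([.559,-.138]);u=(v5-v1)/np.linalg.norm(v5-v1)
d=s["tcp_pos"][:2]-v1;print("along right(mm)",(d@u*1e3).round(1),"across ahead",(np.array([-u[1],u[0]])@d*1e3).round(1),"row yaw",np.degrees(np.arctan2(*(-u)[::-1])).round(2))
E
python3 st.py
```

```text
time: 1.1
tcp_pos: [0.4055, -0.2136, 0.1912]
tool_rot: [[0.922, 0.388, -0.0], [0.388, -0.922, -0.0], [-0.0, 0.0, -1.0]]
ft_force: [0.9, -1.7, 0.3]
opening: 0.015
grasp_force: 0.0
time: 2.2
tcp_pos: [0.5267, 0.132, 0.1907]
tool_rot: [[0.921, 0.389, -0.001], [0.389, -0.921, -0.001], [-0.001, 0.0, -1.0]]
ft_force: [-0.5, -0.3, -0.3]
opening: 0.0005
grasp_force: 0.0
time: 3.4
tcp_pos: [0.527, 0.1306, 0.1911]
tool_rot: [[-0.116, 0.993, -0.0], [0.993, 0.116, -0.001], [-0.001, -0.0, -1.0]]
ft_force: [-0.1, 0.6, -0.8]
opening: 0.0004
grasp_force: 0.0
3.4 [0.527  0.1306 0.1911] 96.69 [-0.07  0.61 -0.82] 0.0004321828741699538
along right(mm) -55.9 across ahead 0.8 row yaw 96.96
```

```bash
python3 -m creep '[[-1,0,0,2,0],[-1,0,0,3,0],[-1,0,0,2.5,0],[-1,0,0,1.1,0],[-1,0,0,0,0],[-1,0,0,0,0]]'
python3 st.py
python3 - <<'E'
from h import *
a=viewer.get_image("scene")[150:325,230:410,::-1];b=viewer.get_image("top")[195:285,235:415,::-1]
cv2.imwrite("pics/p1.png",cv2.resize(np.vstack([a,b]),None,fx=2.26,fy=2.26,interpolation=cv2.INTER_CUBIC)[:600])
E
```

```text
time: 4.0
tcp_pos: [0.5278, 0.1323, 0.1061]
tool_rot: [[-0.119, 0.993, 0.001], [0.993, 0.119, 0.0], [0.0, 0.001, -1.0]]
ft_force: [-0.2, -0.2, 1.0]
opening: 0.0003
grasp_force: 0.0
4.0 [0.5278 0.1323 0.1061] 96.83 [-0.22 -0.23  0.99] 0.00030244735343534237
along right(mm) -57.5 across ahead 1.8 row yaw 96.96
```

View pics/p1.png

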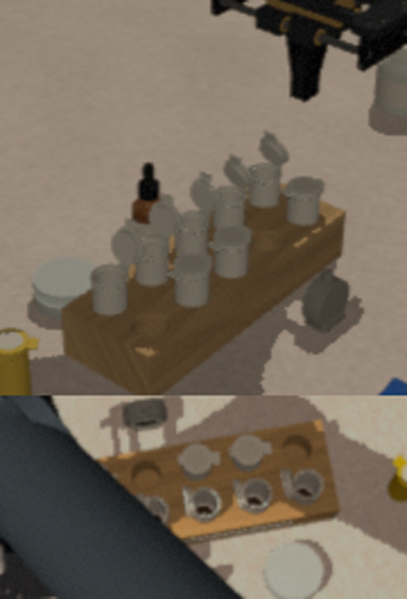

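The scene view shows the closed fingertip hanging at about (305,95), left of the still-open lid 1 at (272,150). It is in line with the row.

```bash
python3 -m creep '[[-1,-0.8,-0.1,0,0],[-1,-0.8,0,0,0],[-1,-0.8,0,0,0],[-1,-0.8,0,0,0],[-1,-0.8,0,0,0],[-1,-0.8,0,0,0],[-1,0,0,0,0]]'
python3 -m creep '[[-1,-0.5,0,0.4,0],[-1,-0.5,0,0.6,0],[-1,-0.3,0,0.5,0],[-1,-0.2,0,0.4,0],[-1,0,0,0.1,0],[-1,0,0,0,0],[-1,0,0,0,0]]'
python3 st.py
python3 - <<'E'
from h import *
a=viewer.get_image("scene")[150:325,230:410,::-1]
cv2.imwrite("pics/p2.png",cv2.resize(a,None,fx=3.4,fy=3.4,interpolation=cv2.INTER_CUBIC))
E
```

```text
time: 4.8
tcp_pos: [0.5321, 0.0824, 0.1051]
tool_rot: [[-0.117, 0.993, -0.0], [0.993, 0.117, -0.001], [-0.001, -0.0, -1.0]]
ft_force: [0.8, -0.3, -0.2]
opening: 0.0004
grasp_force: 0.0
time: 5.5
tcp_pos: [0.5342, 0.0676, 0.0858]
tool_rot: [[-0.118, 0.993, 0.0], [0.993, 0.118, -0.003], [-0.003, 0.0, -1.0]]
ft_force: [0.3, -4.7, 8.1]
opening: 0.0008
grasp_force: 4.1
5.5 [0.5342 0.0676 0.0858] 96.8 [ 0.3  -4.65  8.08] 0.0007664351667674074
along right(mm) 7.5 across ahead 0.3 row yaw 96.96
```

View pics/p2.png

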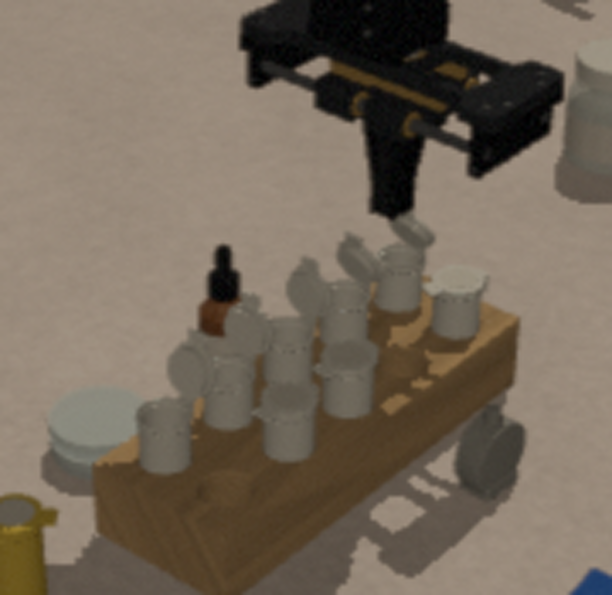

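The fingertip is at about (392,213) and seems to touch a lid 1 that is still raised, which doesn't match the measured height. I'll project the TCP and look again.

```bash
python3 st.py
python3 - <<'E'
from h import *
s=telemetry.state()
print((proj("scene",np.vstack([s["tcp_pos"],[.533,.075,.08]]))-[230,150])*3.4)
a=viewer.get_image("scene")
cv2.imwrite("pics/p3.png",cv2.resize(a[180:280,290:410,::-1],None,fx=6,fy=6,interpolation=cv2.INTER_CUBIC))
E
```

```text
5.55 [0.5342 0.0677 0.0858] 96.8 [-0.3  -3.93  6.59] 0.00028308996491449546
along right(mm) 7.4 across ahead 0.3 row yaw 96.96
[[388.02081799 252.38214258]
 [394.50964006 255.35810308]]
```

View pics/p3.png

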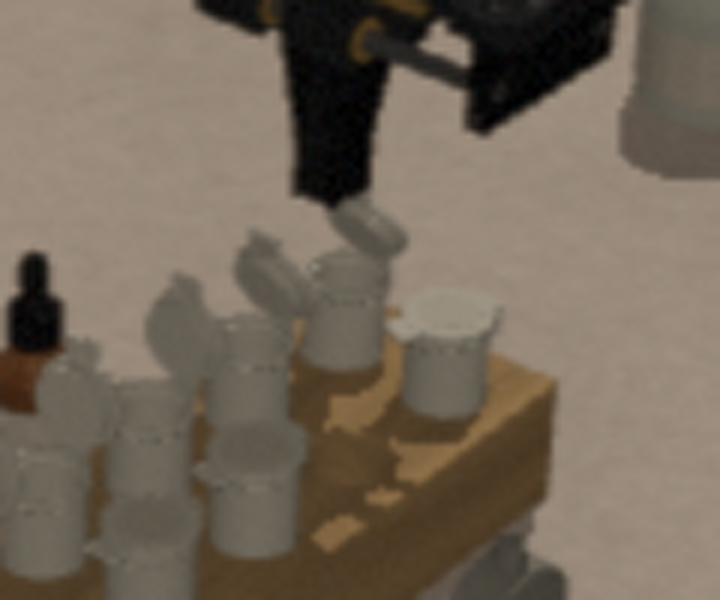

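Lid 1 is half folded at (370,228). The finger's lower edge at (335,200) is about 11 px above where the TCP should project. I'll compare that offset with the earlier free-space view.

Run:
```python
from h import *
for n,uv,p in(("p1",(230+305/2.26,150+96/2.26),[.5278,.1323,.1061]),("p3",(290+335/6,180+200/6),[.5342,.0676,.0858])):
    p=np.array(p);print(n,uv,proj("scene",p),"at z:",ray("scene",uv,p[2]).round(4),"along y,x=p:")
    for dz in(.01,.02,.03):print(dz,proj("scene",p+[0,0,dz]))
```

```text
p1 (364.95575221238937, 192.47787610619469) [[363.3180895  204.58662612]] at z: [[0.4931 0.1744 0.1061]] along y,x=p:
0.01 [[363.5565152  200.59000422]]
0.02 [[363.79695487 196.55962289]]
0.03 [[364.03943415 192.49505256]]
p3 (345.8333333333333, 213.33333333333334) [[344.07932658 224.26103198]] at z: [[0.505  0.1023 0.0858]] along y,x=p:
0.01 [[344.24053081 220.25542555]]
0.02 [[344.40312879 216.21518737]]
0.03 [[344.56713866 212.13986635]]
```

In both views the fingertips end about 28 mm higher than the reported TCP. That explains the force: the finger passed over the lid's edge and came down on its tab end. I'll lift, go back left, and rerun with z lowered to match.

```bash
python3 -m creep '[[-1,0,0,-1.5,0],[-1,0,0,-1.5,0],[-1,2,0,-0.5,0],[-1,3,0,0,0],[-1,1.7,0,0,0],[-1,0,0,0,0],[-1,0,0,2.0,0],[-1,0,0,2,0],[-1,0,0,0.4,0],[-1,0,0,0,0],[-1,0,0,0,0]]'
python3 st.py
```

```text
time: 6.7
tcp_pos: [0.5265, 0.1358, 0.0772]
tool_rot: [[-0.119, 0.993, 0.002], [0.993, 0.119, 0.0], [0.0, 0.002, -1.0]]
ft_force: [0.3, 0.2, 0.2]
opening: 0.0005
grasp_force: 0.0
6.7 [0.5265 0.1358 0.0772] 96.82 [0.31 0.19 0.17] 0.00047818825202408714
along right(mm) -61.2 across ahead 0.9 row yaw 96.96
```

```bash
python3 -m creep '[[-1,-0.8,0,0,0],[-1,-0.8,0,0,0],[-1,-0.8,0,0,0],[-1,-0.8,0,0,0],[-1,-0.8,0,0,0],[-1,-0.8,0,0,0],[-1,-0.4,0,0,0],[-1,0,0,0,0]]'
python3 -m creep '[[-1,-0.4,0,0.4,0],[-1,-0.4,0,0.5,0],[-1,-0.2,0,0.3,0],[-1,0,0,0,0],[-1,0,0,0,0]]'
python3 st.py
python3 - <<'E'
from h import *
a=viewer.get_image("scene")
cv2.imwrite("pics/p4.png",cv2.resize(a[180:280,290:410,::-1],None,fx=6,fy=6,interpolation=cv2.INTER_CUBIC))
E
```

```text
time: 7.5
tcp_pos: [0.532, 0.0834, 0.0762]
tool_rot: [[-0.118, 0.993, -0.0], [0.993, 0.118, -0.0], [-0.0, -0.0, -1.0]]
ft_force: [0.2, 0.6, 0.2]
opening: 0.0006
grasp_force: 0.0
time: 8.0
tcp_pos: [0.533, 0.0745, 0.0641]
tool_rot: [[-0.119, 0.993, -0.0], [0.993, 0.119, 0.0], [0.0, -0.0, -1.0]]
ft_force: [0.4, -0.0, -0.9]
opening: 0.0006
grasp_force: 0.0
8.0 [0.533  0.0745 0.0641] 96.86 [ 0.38 -0.05 -0.92] 0.0006106846073944602
along right(mm) 0.5 across ahead -0.1 row yaw 96.96
```

View pics/p4.png

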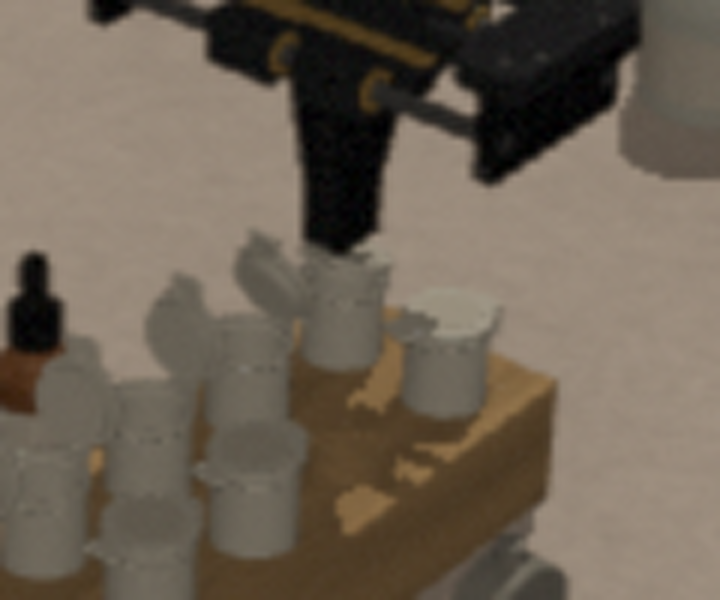

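The lid has folded nearly flat under the fingertip at (345,248), so the offset holds. Now I'll press down gently to find the contact height.

```bash
python3 -m creep '[[-1,-0.3,0,0.2,0],[-1,0,0,0.2,0],[-1,0,0,0,0],[-1,0,0,0,0]]'; python3 -m creep '[[-1,0,0,0.2,0],[-1,0,0,0,0],[-1,0,0,0,0]]';python3 -m creep '[[-1,0,0,0.15,0],[-1,0,0,0,0],[-1,0,0,0,0]]'
```

```text
time: 8.45
tcp_pos: [0.5334, 0.0714, 0.0602]
tool_rot: [[-0.119, 0.993, -0.0], [0.993, 0.119, -0.0], [-0.0, -0.0, -1.0]]
ft_force: [0.4, 0.2, -0.5]
opening: 0.0004
grasp_force: 0.0
time: 8.75
tcp_pos: [0.5334, 0.0714, 0.0582]
tool_rot: [[-0.119, 0.993, -0.0], [0.993, 0.119, -0.0], [-0.0, -0.0, -1.0]]
ft_force: [0.2, -0.9, 1.2]
opening: 0.0002
grasp_force: 0.0
time: 9.05
tcp_pos: [0.5334, 0.0714, 0.0567]
tool_rot: [[-0.119, 0.993, -0.0], [0.993, 0.119, -0.0], [0.0, -0.0, -1.0]]
ft_force: [0.3, 0.1, -0.1]
opening: 0.0003
grasp_force: 0.0
```

```bash
for i in 1; do python3 -m creep '[[-1,0,0,0.1,0],[-1,0,0,0,0],[-1,0,0,0,0]]'|grep -E "tcp|ft"; python3 -m creep '[[-1,0,0,0.1,0],[-1,0,0,0,0],[-1,0,0,0,0]]'|grep -E "tcp|ft"; done
```

```text
tcp_pos: [0.5334, 0.0714, 0.0557]
ft_force: [0.6, 0.1, 0.3]
tcp_pos: [0.5334, 0.0714, 0.0547]
ft_force: [0.5, -0.2, 0.6]
```

```bash
python3 -m creep '[[-1,0,0,0.08,0],[-1,0,0,0,0],[-1,0,0,0,0]]'|grep -E "tcp|ft"; python3 -m creep '[[-1,0,0,0.08,0],[-1,0,0,0,0],[-1,0,0,0,0]]'|grep -E "tcp|ft|time"
python3 - <<'E'
from h import *
a=viewer.get_image("scene")
cv2.imwrite("pics/p5.png",cv2.resize(a[180:280,290:410,::-1],None,fx=6,fy=6,interpolation=cv2.INTER_CUBIC))
E
```

```text
tcp_pos: [0.5334, 0.0714, 0.0539]
ft_force: [-0.2, 0.6, 0.2]
time: 10.25
tcp_pos: [0.5334, 0.0714, 0.0531]
ft_force: [0.1, 0.7, 0.7]
```

View pics/p5.png

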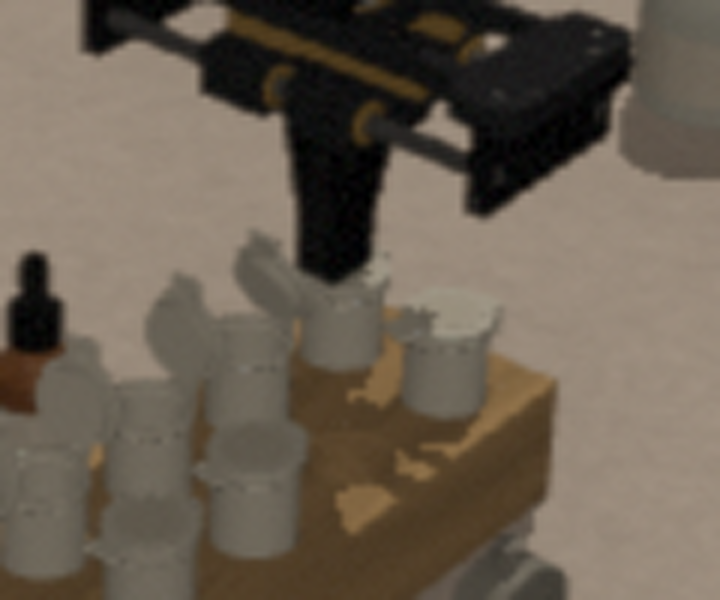

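The fingertip's near corner is now at (335,282), over the lid of vial 1. I'll compute which real tip height fits that corner.

Run:
```python
from h import *
p=np.array([.5334,.0714,0]);X=np.array([.993,.119,0]);Y=np.array([-.119,.993,0])
for h in(.0835,.09,.095,.1):
  for a in(.005,.010,.015):
    print(h,a,((proj("scene",[p+[0,0,h]+X*i*a+Y*j*.0095 for i,j in((1,-1),(1,1),(-1,-1),(-1,1))])-[290,180])*6).round().tolist())
c=np.array([.533,.075,.0835]);print(((proj("scene",[c,c+Y*.018,c-Y*.024,c+X*.0165,c-X*.0165])-[290,180])*6).round().tolist())
```

```text
0.0835 0.005 [[325.0, 282.0], [358.0, 261.0], [303.0, 272.0], [336.0, 251.0]]
0.0835 0.01 [[336.0, 287.0], [369.0, 265.0], [292.0, 267.0], [325.0, 246.0]]
0.0835 0.015 [[347.0, 292.0], [380.0, 270.0], [281.0, 262.0], [314.0, 241.0]]
0.09 0.005 [[325.0, 266.0], [358.0, 245.0], [303.0, 257.0], [336.0, 235.0]]
0.09 0.01 [[337.0, 271.0], [370.0, 250.0], [292.0, 252.0], [325.0, 231.0]]
0.09 0.015 [[348.0, 276.0], [381.0, 255.0], [281.0, 247.0], [314.0, 226.0]]
0.095 0.005 [[326.0, 254.0], [359.0, 233.0], [304.0, 245.0], [337.0, 223.0]]
0.095 0.01 [[337.0, 259.0], [370.0, 238.0], [292.0, 240.0], [326.0, 219.0]]
0.095 0.015 [[348.0, 264.0], [381.0, 243.0], [281.0, 235.0], [315.0, 214.0]]
0.1 0.005 [[326.0, 242.0], [360.0, 221.0], [304.0, 232.0], [337.0, 211.0]]
0.1 0.01 [[338.0, 247.0], [371.0, 226.0], [293.0, 228.0], [326.0, 207.0]]
0.1 0.015 [[349.0, 252.0], [382.0, 231.0], [282.0, 223.0], [315.0, 202.0]]
[[337.0, 262.0], [367.0, 242.0], [295.0, 290.0], [373.0, 279.0], [300.0, 246.0]]
```

```bash
python3 -m creep '[[-1,0,0,0.1,0],[-1,0,0,0,0],[-1,0,0,0,0]]'|grep -E "tcp|ft"; python3 -m creep '[[-1,0,0,0.06,0],[-1,0,0,0,0],[-1,0,0,0,0]]'|grep -E "tcp|ft|time"
```

```text
tcp_pos: [0.5337, 0.0714, 0.0526]
ft_force: [-0.6, -0.0, 4.5]
time: 10.9
tcp_pos: [0.5341, 0.0715, 0.0526]
ft_force: [-0.8, -0.8, 8.2]
```

Firm contact comes at a reported z of 0.0527, so lid 1 is flat. On to vial 2.

```bash
python3 -m creep '[[-1,0.3,0,-1.0,0],[-1,0.2,0,-1.4,0],[-1,-0.8,0,0,0],[-1,-0.8,0,0,0],[-1,-0.8,0,0,0],[-1,-0.8,0,0,0],[-1,-0.8,0,0,0],[-1,-0.5,0,0,0],[-1,0,0,0,0]]'|grep -E "tcp|ft"; python3 -m creep '[[-1,-0.5,0,0.5,0],[-1,-0.5,0,0.7,0],[-1,-0.4,0,0.6,0],[-1,0,0,0.4,0],[-1,0,0,0,0],[-1,0,0,0,0]]'|grep -E "tcp|ft"; python3 -m creep '[[-1,0,0,0.1,0],[-1,0,0,0,0],[-1,0,0,0,0]]'|grep -E "time|tcp|ft"; python3 st.py
```

```text
tcp_pos: [0.5382, 0.0305, 0.0753]
ft_force: [-0.3, -0.3, -0.1]
tcp_pos: [0.5397, 0.0179, 0.0533]
ft_force: [-0.5, 0.7, -0.4]
time: 12.7
tcp_pos: [0.5399, 0.0178, 0.0527]
ft_force: [-0.4, 0.2, 1.4]
12.7 [0.5399 0.0178 0.0527] 96.86 [-0.37  0.2   1.38] 0.0005584448385722602
along right(mm) 57.6 across ahead -0.1 row yaw 96.96
```

```bash
python3 -m creep '[[-1,0.3,0,-1.0,0],[-1,0.2,0,-1.3,0],[-1,-0.8,0,0,0],[-1,-0.8,0,0,0],[-1,-0.8,0,0,0],[-1,-0.8,0,0,0],[-1,-0.8,0,0,0],[-1,-0.5,0,0,0],[-1,0,0,0,0]]'|grep -E "tcp|ft"; python3 -m creep '[[-1,-0.5,0,0.5,0],[-1,-0.5,0,0.7,0],[-1,-0.4,0,0.6,0],[-1,0,0,0.4,0],[-1,0,0,0,0],[-1,0,0,0,0]]'|grep -E "tcp|ft"; python3 -m creep '[[-1,0,0,0.12,0],[-1,0,0,0,0],[-1,0,0,0,0]]'|grep -E "time|tcp|ft"; python3 st.py
```

```text
tcp_pos: [0.5446, -0.0232, 0.0753]
ft_force: [-0.4, 0.7, -0.0]
tcp_pos: [0.5461, -0.0356, 0.0533]
ft_force: [-0.6, -0.5, 0.1]
time: 14.5
tcp_pos: [0.5465, -0.0358, 0.0527]
ft_force: [-0.3, -0.1, 2.7]
14.5 [ 0.5465 -0.0358  0.0527] 96.85 [-0.27 -0.07  2.7 ] 0.0002112308282618943
along right(mm) 111.6 across ahead -0.1 row yaw 96.96
```

```bash
python3 -m creep '[[-1,0.3,0,-1.0,0],[-1,0.2,0,-1.3,0],[-1,-0.8,0,0,0],[-1,-0.8,0,0,0],[-1,-0.8,0,0,0],[-1,-0.8,0,0,0],[-1,-0.8,0,0,0],[-1,-0.5,0,0,0],[-1,0,0,0,0]]'|grep -E "tcp|ft"; python3 -m creep '[[-1,-0.5,0,0.5,0],[-1,-0.5,0,0.7,0],[-1,-0.4,0,0.6,0],[-1,0,0,0.4,0],[-1,0,0,0,0],[-1,0,0,0,0]]'|grep -E "tcp|ft"; python3 -m creep '[[-1,0,0,0.12,0],[-1,0,0,0,0],[-1,0,0,0,0]]'|grep -E "time|tcp|ft"; python3 st.py
```

```text
tcp_pos: [0.551, -0.0768, 0.0751]
ft_force: [-0.0, -0.6, 0.0]
tcp_pos: [0.5525, -0.0893, 0.053]
ft_force: [-0.2, -0.3, 0.3]
time: 16.3
tcp_pos: [0.5529, -0.0895, 0.0526]
ft_force: [-1.3, 0.2, 4.6]
16.3 [ 0.5529 -0.0895  0.0526] 96.85 [-1.28  0.23  4.59] 0.0005674869673783531
along right(mm) 165.7 across ahead -0.2 row yaw 96.96
```

Vial 5 next, then lift clear and look.

```bash
python3 -m creep '[[-1,0.3,0,-1.0,0],[-1,0.2,0,-1.3,0],[-1,-0.8,0,0,0],[-1,-0.8,0,0,0],[-1,-0.8,0,0,0],[-1,-0.8,0,0,0],[-1,-0.8,0,0,0],[-1,-0.5,0,0,0],[-1,0,0,0,0]]'|grep -E "tcp|ft"; python3 -m creep '[[-1,-0.5,0,0.5,0],[-1,-0.5,0,0.7,0],[-1,-0.4,0,0.6,0],[-1,0,0,0.3,0],[-1,0,0,0,0],[-1,0,0,0,0]]'|grep -E "tcp|ft"; python3 -m creep '[[-1,0,0,0.15,0],[-1,0,0,0,0],[-1,0,0,0,0]]'|grep -E "time|tcp|ft"; python3 -m creep '[[-1,0,0,-1,0],[-1,0,0,-3,0],[-1,0,0,-4,0],[-1,0,0,-4,0],[-1,-4,0,-2,0],[-1,-4,0,0,0],[-1,-4,0,0,0],[-1,-4,0,0,0],[-1,0,0,0,0],[-1,0,0,0,0]]'
python3 - <<'E'
from h import *
a=viewer.get_image("scene")[195:315,225:385,::-1]
cv2.imwrite("pics/p6.png",cv2.resize(a,None,fx=4.9,fy=4.9,interpolation=cv2.INTER_CUBIC))
E
```

```text
tcp_pos: [0.5574, -0.1304, 0.0749]
ft_force: [-0.2, -0.1, -0.0]
tcp_pos: [0.5592, -0.1428, 0.0541]
ft_force: [-0.6, -0.5, -1.5]
time: 18.1
tcp_pos: [0.5592, -0.1431, 0.0527]
ft_force: [-0.9, -0.3, -0.2]
time: 19.1
tcp_pos: [0.578, -0.3029, 0.1929]
tool_rot: [[-0.117, 0.993, 0.0], [0.993, 0.117, 0.001], [0.001, 0.0, -1.0]]
ft_force: [-0.2, 0.5, 0.2]
opening: 0.0008
grasp_force: 0.0
```

View pics/p6.png

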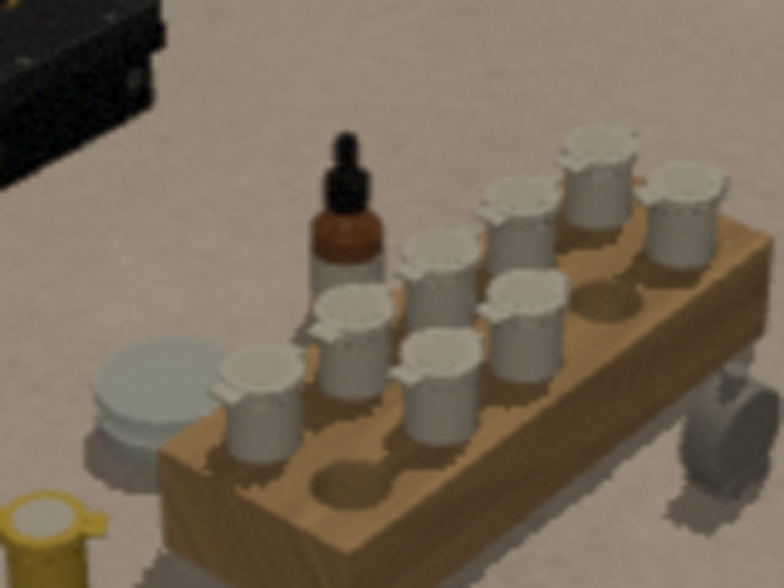

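All five lids, from (262,370) to (600,148), look flat like the three shut vials, and everything else is where it was. The gripper is clear.

```bash
python3 -c "
from plant import r
print(r.job_done())"
```

```text
the job is handed in; nothing more can be done
None
```

I folded all five lids shut from left to right and handed the job in at about 19 s; the last picture shows all five flat and nothing else moved, but no verdict came back, and my first pass at lid 1 pressed on its tab end (about 8 N) before I corrected the height.

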